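Click the turntable round and lift the loaded measuring cup

ROBOT

A 6-joint arm with a two-finger parallel gripper is mounted at the origin on the work surface. World frame = base frame: x ahead of the robot, y to its left, z up, the work surface at z = 0. Lengths are in m, angles in rad, forces in N, time in s.
With the tool pointing down it reaches from about 0.375 to 0.75 m from the base axis. Payload 9 kg.
Tool frame: the origin (TCP) lies at the centre of the arm's flange, where the gripper is bolted on; the fingertips stand 173 mm ahead of it and the grasp point (between the pads) lies ahead of it (robot.grasp_offset is the x of the grasp point in the tool frame, in m); x points along the fingers, y is the direction in which the jaws open and shut, and the axes are right-handed (so a half turn about x gives the same grasp; the last joint's range is limited). The gripper opens to 85 mm and grips with 20 to 120 N. Pads are 22 mm wide; open, the fingers measure 114 mm over their backs; the gripper's body (76 mm by 85 mm) begins 54 mm behind the grasp point. The pads swing forward as they close: fully open they stand 13 mm farther back than shut.
Start: joints at [-1.459, 0.104, 0.097, 1.564, 0, 1.353], TCP at [0.194, -0.568, 0.405] pointing down, gripper open.
Joint ranges: [-2.99, 2.99], [-0.84, 1.86], [-1.1, 1.16], [-1.84, 2.11], [-1.51, 1.56], [-3.14, 3.14]. Speed limits (rad/s): [2.22, 2.22, 2.57, 3.14, 3.14, 3.14].

INTERFACE

Orientations are given as [roll, pitch, yaw] about the fixed x, y, z axes, in that order (R = Rz(yaw) Ry(pitch) Rx(roll)).
In Python, from plant import robot, viewer, order gives the robot as it stands.
- The arm moves only by the tool play_rows, never from a script. Its argument "deltas" is a list of rows, each a list of 7 numbers: the turn, a rotation vector about the world's x, y, z in degrees, then the shift along the world's x, y, z in units of 25 mm (1.0 is 25 mm), then the opening, from 0 (shut) to 1 (fully open). In form: [[ax, ay, az, x, y, z, fingers], ...]. A call has 1 to 5 rows; each row is the pose to reach, as a shift and turn from the pose commanded when the call began; what a row does not reach only later rows make up. A row lasts 1/12 s, in which the tool goes at most 41.7 mm and 7.16 degrees, less where a joint would pass 70% of its speed; a pose out of reach is approached as far as the arm can. A call with a gripper value outside its range is refused whole. The fingers move at their own pace and stop on an object; "newtons" is the grip in N (left out, the last holds). Time passes only in rows, so rows that repeat a pose let the fingers close. It gives the time, the measured TCP pose, the force and the opening at its end, in the units of the state.
- robot.get_obs(): the state, without advancing time (a new reading comes with each control period).
- viewer.read_camera(name): name is "scene" or "top"; returns the picture (384x512x3 uint8, red, green, blue); there is no depth.
- viewer.camera_model(name): a dict with "camera_matrix" (3x3 intrinsics, pixels), "extrinsics" (4x4, takes a point from camera to world coordinates). Camera axes: x right, y down, z forward; pixel columns grow to the right and rows downward; lengths in m; the calibration is good to about 2 mm. A picture is of the moment at which its call begins. camera_model takes no time and is no camera call.
- order.sign_off(): hands the job in, once; it reports no verdict.
The state is a dict: "t": time; "joint_positions": joint angles; "qvel": joint speeds; "tau": joint torques, N m; "position": TCP position; "orientation": TCP orientation; "force": force on the tool from outside, world axes, zero at the start; "ft_torque": the same for the moment, N m; "opening": opening from 0.0 (shut) to 1.0 (fully open).
Only numpy, scipy, OpenCV 4.12 (cv2) and the standard library are available. Lean on these libraries where they do the work, as an engineer would, in place of code of your own. Each camera call takes 0.05 s, during which the arm holds its last target.

TASK

Turn the topping turntable one click (the red knob on top turns it), whichever way brings the steel measuring cup with the lime in it out from under the clear guard to the red serving mark, and let go of it once it has clicked home. Then take the cup, lift it straight up until it is at least ten centimetres clear of the turntable, and keep it there steady and level for two seconds, finishing while still holding it up. Keep the lime in the cup, leave the tumblers and jar standing on the turntable, and leave everything else on the table alone.

Things in the scene. Friction and masses are not known exactly. Their poses are not given: they have to be found in the camera images.
- carousel: Fixed turntable unit. Origin: centre of its underside on the table, z up. Grey round base 392 mm across; on it a wooden turntable 336 mm across, top 40 mm above the table, five cork-marked stations 120 mm from the axis, 72 degrees apart. Its own -x points from the axis to the red serving mark, roughly at the robot. Only the station at the mark is open from above; a clear guard covers the rest.
- carousel_center (a point): On the turntable's axis at the height of its top, axes as the carousel's. The clear flat guard, 155 to 161 mm above the table (front edge: a steel strip, 153 to 163 mm), spans own x -0.058 to +0.2 and own y -0.196 to +0.196 from this axis, on thin posts at the sides and back.
- serving_mark (a point): The station at the serving mark: a point at the top of the turntable, 120 mm from the axis in the carousel's own -x direction. It is fixed and does not turn. A red bar on the grey base points at it.
- knob_grip (a point): Red bar knob above the guard, on the turntable's axis, fixed to the turntable and turning with it. The point is on the axis at the height to grip, 190 mm above the table. The bar is 64 mm long along the point's own x, 14 mm wide along its y, from 172 to 206 mm above the table (the guard's top is at 161 mm).
- turntable (a joint): Angle of turntable and knob, rad, positive counterclockwise from above. Clicks home at -1.257, 0, +1.257; stops at -1.5, +1.5. Starts near 0. A spring resists with about 0.1 N m to half-way, then pulls on to the next click; released nearby it settles within about 0.03. Cup starting on the carousel's own +y side: turn to +1.257; on its -y side: to -1.257.
- cup_center (a point): Centre of the steel measuring cup, half-way up, z up. Straight round cup 64 mm across, 70 mm tall, wall 2.5 mm, about 170 g, centre 75 mm above the table at the start. A wire handle folded flat on the own +y side stands out 7 mm over 30 degrees either side of +y; the rest is free. At the mark the handle lies within 30 degrees of the radial line, so grip across the carousel's own y.
- measuring_cup: The same cup, origin at the centre of its underside.
- lime_center (a point): Centre of a green lime, a 40 mm ball of about 35 g, loose in the cup, wholly below its rim.
- blue_tumbler: Blue plastic tumbler, 54 mm across at the foot, 66 mm at the rim, 90 mm tall, on the turntable at the side station opposite the cup. Origin at the centre of its underside.
- pink_tumbler: Pink plastic tumbler of the same shape, starts on the turntable at the serving mark. Origin at the centre of its underside.
- salt_jar: White jar with steel cap, 56 mm across, 85 mm tall, on a rear station of the turntable. Origin at the centre of its underside.
- terracotta_bowl: Terracotta bowl, 150 mm across and 60 mm tall, on the table to the left of the turntable. Origin at the centre of its underside. To be left alone.
- wooden_spoon: Wooden spoon 260 mm long lying on the table to the right of the turntable, origin at its middle. To be left alone.

How it is judged:
On the way, in this order (a step that is already met when the one before it is completed fails the run):
1. the cup stands at the serving mark, the turntable clicked home and let go ((value of joint turntable between 1.15664 and 1.35664 rad or value of joint turntable between -1.35664 and -1.15664 rad) and horizontal distance between cup_center and serving_mark below 0.03 m and height (world z) of cup_center below 0.085 m and contact force between the fingers and carousel below 0.1 N and velocity of joint turntable between -0.15 and 0.15 rad/s), for 0.3 s.
2. the cup is held in the fingers above the mark, at least 100 mm clear of the turntable, level and still, for two seconds (height (world z) of cup_center above 0.175 m and horizontal distance between cup_center and serving_mark below 0.05 m and angle between cup_center's own z axis and vertical below 0.12 rad and linear speed of measuring_cup below 0.04 m/s and angular speed of measuring_cup below 0.3 rad/s and contact force between measuring_cup and the fingers above 1 N and contact force between measuring_cup and carousel below 0.1 N), for 2 s.
At the end, for the whole second after the job is handed in: Fingers hold the cup, underside 100 mm or more above the turntable, within 50 mm of straight above the mark, within 7 degrees of level, under 40 mm/s, off the carousel; turntable within 0.15 rad of its click, lime in the cup, tumblers and jar upright on the turntable (all of step 2 and (value of joint turntable between 1.10664 and 1.40664 rad or value of joint turntable between -1.40664 and -1.10664 rad) and not (horizontal distance between lime_center and cup_center above 0.03 m or z of lime_center in the frame of cup_center above 0.045 m) and angle between each of blue_tumbler, pink_tumbler, salt_jar's own z axis and vertical below 0.15 rad and z of blue_tumbler in the frame of carousel between 0.035 and 0.05 m and z of pink_tumbler in the frame of carousel between 0.035 and 0.05 m and z of salt_jar in the frame of carousel between 0.035 and 0.05 m); the arm keeps its last pose, push and grip.
It fails at once if the cup is tipped by more than 20 degrees (angle between cup_center's own z axis and vertical above 0.35 rad).
It fails at once if the lime leaves the cup (horizontal distance between lime_center and cup_center above 0.03 m or z of lime_center in the frame of cup_center above 0.045 m).
It fails at once if a tumbler or the jar is knocked over, lifted or pushed off the turntable ((angle between blue_tumbler's own z axis and vertical above 0.4 rad or z of blue_tumbler in the frame of carousel below 0.03 m or z of blue_tumbler in the frame of carousel above 0.09 m or horizontal distance between blue_tumbler and carousel_center above 0.18 m) or (angle between pink_tumbler's own z axis and vertical above 0.4 rad or z of pink_tumbler in the frame of carousel below 0.03 m or z of pink_tumbler in the frame of carousel above 0.09 m or horizontal distance between pink_tumbler and carousel_center above 0.18 m) or (angle between salt_jar's own z axis and vertical above 0.4 rad or z of salt_jar in the frame of carousel below 0.03 m or z of salt_jar in the frame of carousel above 0.09 m or horizontal distance between salt_jar and carousel_center above 0.18 m)).
It fails at once if the bowl or the spoon is moved by more than 30 mm (distance of any of terracotta_bowl, wooden_spoon from where it was at the start of the episode above 0.03 m).
It also fails if it takes over 51 s, if anything falls off the work surface, if the arm or the gripper's body presses on something with over 40 N, if the wrist force passes 120 N, or if a joint passes its speed limit or range.

## Working session

There is one attempt and no reset: what is moved stays moved. The work goes in short steps, Python scripts to look and compute and a tool call to move; the robot and the scene stay as the last step left them, time stands still between calls to the robot, and variables do not carry over. Pictures are saved under pics/ and viewed, and the job is handed in when it is done.

Besides the shell and the picture viewer there is one more tool, called after "Request:" as a command line: name --pt "numbers of a row" for each row, then --argument value for the rest. play_rows: Moves the arm, as the interface text tells. Its arguments: {"type":"object","properties":{"deltas":{"type":"array"},"newtons":{"type":"number"}},"required":["deltas"]}

```bash
mkdir -p pics; ls; python3 - <<'E'
from plant import robot, viewer, order
import cv2
print(robot.get_obs(), robot.grasp_offset)
for n in ("scene","top"):
    im=viewer.read_camera(n); cv2.imwrite(f"pics/{n}0.png",im[:,:,::-1])
    print(viewer.camera_model(n))
E
```

```text
pics
{'t': 0.0, 'joint_positions': array([-1.45868622e+00,  1.04691693e-01,  9.64442703e-02,  1.56389698e+00,
        9.83248880e-06,  1.35309532e+00]), 'qvel': array([ 0.00112338, -0.00216694, -0.00121652, -0.00227021,  0.00039075,
        0.00084443]), 'tau': array([-5.60713470e-04, -5.56927514e+01,  5.03652620e+01,  1.68071076e-02,
       -2.94668152e-04, -1.16829793e-05]), 'position': array([ 0.19431544, -0.56754468,  0.40391286]), 'orientation': array([-1.79579094,  1.56944822,  1.67561282]), 'force': array([0.75171222, 1.04442508, 0.38951215]), 'ft_torque': array([ 0.04672954,  0.02686729, -0.00072937]), 'opening': 1.0050044556738014} 0.1547
{'camera_matrix': array([[399.70100789,   0.        , 256.14872661],
       [  0.        , 399.70100789, 192.33428661],
       [  0.        ,   0.        ,   1.        ]]), 'extrinsics': array([[-0.16423155,  0.84854821, -0.50298501,  1.29745686],
       [ 0.98639779,  0.13771448, -0.08974476,  0.13787764],
       [-0.00688444, -0.51088223, -0.85962315,  1.28770939],
       [ 0.        ,  0.        ,  0.        ,  1.        ]])}
{'camera_matrix': array([[425.83046051,   0.        , 261.04056151],
       [  0.        , 425.83046051, 192.25081399],
       [  0.        ,   0.        ,   1.        ]]), 'extrinsics': array([[ 0.01896296, -0.98747947,  0.15660365,  0.398714  ],
       [-0.99979145, -0.01754088,  0.01045788,  0.01549279],
       [-0.00757997, -0.1567693 , -0.98760616,  1.27289221],
       [ 0.        ,  0.        ,  0.        ,  1.        ]])}
```

View pics/scene0.png

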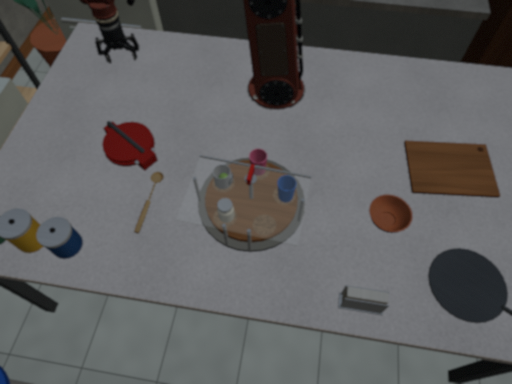

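View pics/top0.png

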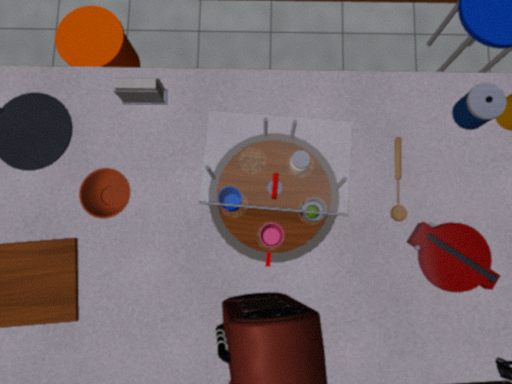

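```bash
python3 - <<'E'
import cv2
a=cv2.imread("pics/top0.png")[40:240,150:400]
cv2.imwrite("pics/topcrop0.png",cv2.resize(a,None,fx=3,fy=3,interpolation=cv2.INTER_CUBIC))
E
```

```text
(no output)
```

View pics/topcrop0.png

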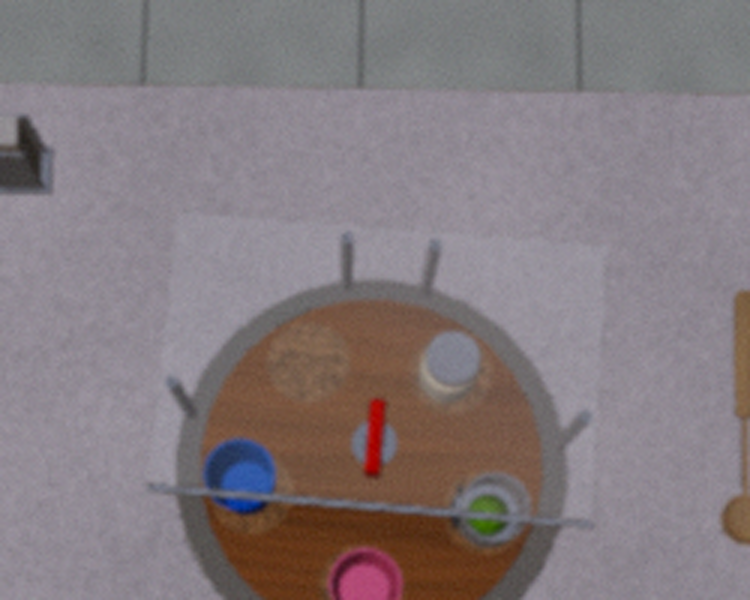

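The top picture shows the cup with its lime at about (312,210). That is image right of the knob at (275,186), on the carousel's -y side, so I turn clockwise to -1.257. The blue tumbler is at (231,199), the pink one at the mark (271,235), and the strip runs from (200,202) to (347,215).

```bash
cat > h.py <<'E'
import numpy as np, cv2
from plant import robot, viewer, order
def proj(n,P):
    m=viewer.camera_model(n);T=np.linalg.inv(m["extrinsics"]);p=np.atleast_2d(P)@T[:3,:3].T+T[:3,3]
    q=p@np.array(m["camera_matrix"]).T; return q[:,:2]/q[:,2:]
def ray(n,uv,z):
    m=viewer.camera_model(n);E=m["extrinsics"];d=E[:3,:3]@np.linalg.inv(m["camera_matrix"])@np.array([*uv,1.])
    return E[:3,3]+d*(z-E[2,3])/d[2]
E
python3 - <<'E'
from h import *
from scipy.optimize import least_squares
c=lambda x,y:np.array([150+x/3,40+y/3])
obs=[((-.058,.196,.158),c(150,486)),((-.058,-.196,.158),c(592,524)),((.2,.196,.158),c(184,212)),((.2,-.196,.158),c(604,247))]
L=np.array([o[0] for o in obs]);U=np.array([o[1] for o in obs])
def W(p,L): 
    s,k=np.sin(p[2]),np.cos(p[2]); return np.c_[p[0]+k*L[:,0]-s*L[:,1],p[1]+s*L[:,0]+k*L[:,1],L[:,2]]
r=least_squares(lambda p:(proj("top",W(p,L))-U).ravel(),[.55,0,0]);p=r.x
print("carousel",p,np.degrees(p[2]),r.fun)
a=cv2.imread("pics/top0.png").astype(int)
m=((a[...,2]>150)&(a[...,1]<70)&(a[...,0]<70)).astype(np.uint8)
n,l,s,ct=cv2.connectedComponentsWithStats(m)
for i in range(1,n):
    if s[i,4]>15:
        print(s[i],ct[i])
        if 240<ct[i][0]<300:
            ys,xs=np.where(l==i)
            q=np.array([ray("top",(x,y),.206) for x,y in zip(xs,ys)]);k=q.mean(0);_,S,V=np.linalg.svd(q-k);print("knob/bar",k,V[0],np.degrees(np.arctan2(V[0][1],V[0][0])),np.ptp((q-k)@V[0]))
print("cup lime",ray("top",c(487,515),.08),"expect",W(p,np.array([[.12*np.cos(np.radians(252)),.12*np.sin(np.radians(252)),0.08]])))
print("mark",W(p,np.array([[-.12,0,.04]])), "pink rim",ray("top",c(366,584),.13))
print("bowl",ray("top",(105,193),.03),"spoon",ray("top",(398,214),0),ray("top",(398,140),0))
# overlay
b=cv2.imread("pics/top0.png")
th=np.linspace(0,2*np.pi,60)
for R,z in((.196,.0),(.168,.04)):
    for u in proj("top",W(p,np.c_[R*np.cos(th),R*np.sin(th),0*th+z])): cv2.circle(b,tuple(int(v) for v in u.round()),0,(0,255,0),-1)
for u in proj("top",W(p,np.array([[0,0,.206],[0,0,.04],[-.12,0,.04]]))):cv2.circle(b,tuple(int(v) for v in u.round()),1,(255,255,0),-1)
b=cv2.resize(b[90:290,170:390],None,fx=3,fy=3);cv2.imwrite("pics/ov0.png",b)
E
```

```text
carousel [ 0.58887515 -0.00980706 -0.06899582] -3.953169089974374 [-0.60997439  0.74354525  0.40196385  0.93905667 -1.54362861 -1.00409121
  1.73456064 -0.92359525]
[272 174   5  23  79] [274.25316456 185.02531646]
knob/bar [ 0.58712901 -0.00645638  0.206     ] [-9.97943791e-01  6.40951606e-02  2.89052566e-16] 176.32509867901635 0.057253971742728955
[266 253   5  13  49] [267.91836735 259.14285714]
knob/bar [0.40061359 0.0065911  0.206     ] [-9.95514986e-01  9.46039792e-02  1.89415680e-28] 174.57147316712386 0.030002744363858126
cup lime [ 0.53513187 -0.11721925  0.08      ] expect [[ 0.54401331 -0.12110582  0.08      ]]
mark [[ 0.46916066 -0.00153413  0.04      ]] pink rim [ 0.46560917 -0.00389366  0.13      ]
bowl [0.5853395  0.49088191 0.03      ] spoon [ 0.54189738 -0.38242507  0.        ] [ 0.77091483 -0.38959481  0.        ]
```

View pics/ov0.png

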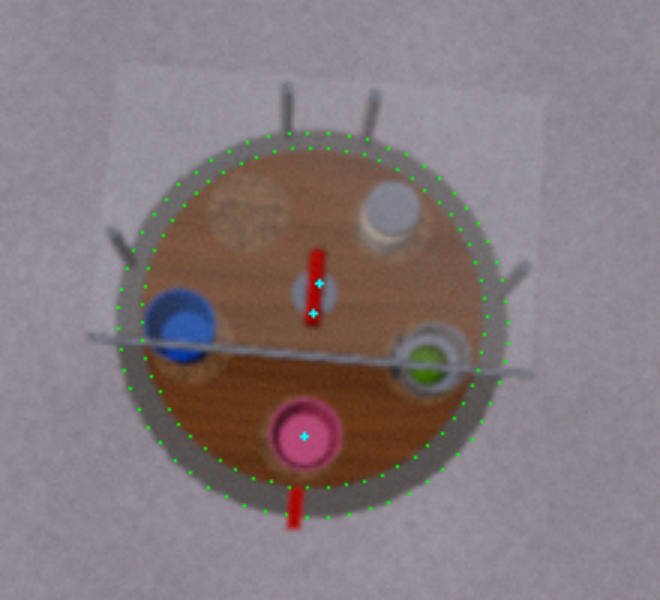

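```bash
cat >> h.py <<'E'
from scipy.spatial.transform import Rotation as Ro
def st():
    o=robot.get_obs();R=Ro.from_euler("xyz",o["orientation"]).as_matrix()
    print("t",round(o["t"],2),"q",o["joint_positions"].round(3),"p",o["position"].round(4),"op",round(o["opening"],3),"F",o["force"].round(1),"M",o["ft_torque"].round(2))
    print("x",R[:,0].round(3),"y ang deg",np.degrees(np.arctan2(R[1,1],R[0,1])).round(2))
E
python3 - <<'E'
from h import *
st()
b=cv2.imread("pics/scene0.png").astype(int)
m=((b[...,2]>130)&(b[...,1]<70)&(b[...,0]<70)).astype(np.uint8)
n,l,s,ct=cv2.connectedComponentsWithStats(m)
for i in range(1,n):
    if s[i,4]>8 and 200<ct[i][0]<320: print(s[i],ct[i],ray("scene",ct[i],.195))
E
```

```text
t 0.1 q [-1.459  0.105  0.097  1.564  0.     1.353] p [ 0.1943 -0.5676  0.404 ] op 1.001 F [-0.5 -0.4 -0.5] M [0.01 0.03 0.04]
x [-0.     0.001 -1.   ] y ang deg -71.1
```

Request:
play_rows --pt "0 0 6.3 0.63 0.9 0.2 1" --pt "0 0 12.6 1.26 1.8 0.4 1" --pt "0 0 18.9 1.89 2.7 0.6 1" --pt "0 0 25.2 2.52 3.6 0.8 1" --pt "0 0 31.5 3.15 4.5 1.0 1"

```text
t: 0.52
position: [0.2736, -0.454, 0.4295]
orientation: [-2.29, 1.57, 1.737]
force: [-0.5, 0.3, 0.6]
opening: 0.999
```

Request:
play_rows --pt "0 0 6.3 0.63 0.9 0 1" --pt "0 0 12.6 1.26 1.8 0 1" --pt "0 0 18.9 1.89 2.7 0 1" --pt "0 0 25.2 2.52 3.6 0 1" --pt "0 0 31.5 3.15 4.5 0 1"

```text
t: 0.93
position: [0.3523, -0.3414, 0.4294]
orientation: [-2.746, 1.57, 1.83]
force: [0.4, -0.5, 0.4]
opening: 1.002
```

Request:
play_rows --pt "0 0 6.3 0.63 0.9 0 1" --pt "0 0 12.6 1.26 1.8 0 1" --pt "0 0 18.9 1.89 2.7 0 1" --pt "0 0 25.2 2.52 3.6 0 1" --pt "0 0 31.5 3.15 4.5 0 1"

```text
t: 1.35
position: [0.4311, -0.2289, 0.4295]
orientation: [-2.934, 1.57, 2.192]
force: [0.1, -0.7, 0.4]
opening: 0.999
```

Request:
play_rows --pt "0 0 6.3 0.63 0.9 0 1" --pt "0 0 12.6 1.26 1.8 0 1" --pt "0 0 18.9 1.89 2.7 0 1" --pt "0 0 25.2 2.52 3.6 0 1" --pt "0 0 31.5 3.15 4.5 0 1"

```text
t: 1.77
position: [0.5099, -0.1163, 0.4294]
orientation: [3.081, 1.57, 2.474]
force: [0.1, 0.1, 0.3]
opening: 1.004
```

Request:
play_rows --pt "0 0 6.3 0.63 0.9 0 1" --pt "0 0 12.6 1.26 1.8 0 1" --pt "0 0 18.9 1.89 2.7 0 1" --pt "0 0 25.2 2.52 3.6 0 1" --pt "0 0 31.5 3.15 4.5 0 1"

```text
t: 2.18
position: [0.5886, -0.0038, 0.4292]
orientation: [2.887, 1.57, 2.83]
force: [-0.2, -0.6, 0.5]
opening: 0.997
```

```bash
python3 - <<'E'
from h import *
b=viewer.read_camera("scene")[:,:,::-1]; cv2.imwrite("pics/s1.png",cv2.resize(b[90:290,150:380],None,fx=3,fy=3))
st()
E
```

```text
t 2.23 q [-0.223  0.081  0.116  1.607  0.002 -0.176] p [ 0.5901 -0.0008  0.4288] op 1.002 F [-0.3  3.  -0.7] M [ 0.2  -0.02  0.01]
x [ 0.     0.002 -1.   ] y ang deg 87.3
```

View pics/s1.png

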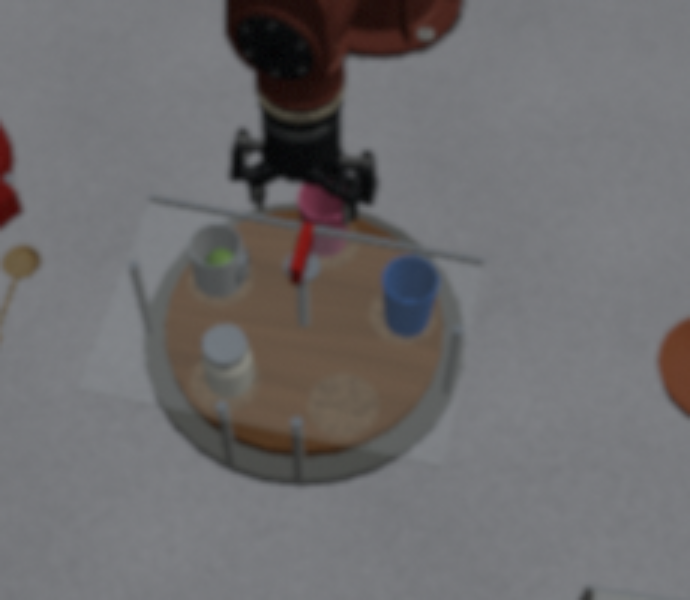

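The open gripper is above and robot-side of the red knob, which is at crop (302,253), full picture (251,174). The cup, lime, tumblers and jar are undisturbed.

```bash
python3 - <<'E'
from h import *
st()
a=cv2.imread("pics/s1.png").astype(int)
m=((a[...,2]>110)&(a[...,1]<60)&(a[...,0]<60))
ys,xs=np.where(m[200:300,270:340]);u=np.c_[150+(xs+270+.5)/3-.5,90+(ys+200+.5)/3-.5]
print(len(xs),u.mean(0),ray("scene",u.mean(0),.195), ray("scene",u.mean(0),.2))
E
```

```text
t 2.23 q [-0.223  0.081  0.116  1.607  0.002 -0.176] p [ 0.5901 -0.0008  0.4288] op 1.002 F [-0.3  3.  -0.7] M [ 0.2  -0.02  0.01]
x [ 0.     0.002 -1.   ] y ang deg 87.3
435 [250.12183908 171.78773946] [ 0.58390331 -0.00859895  0.195     ] [ 0.58716838 -0.00792871  0.2       ]
```

Request:
play_rows --pt "0 0 0 0 -0.12 -0.6 1" --pt "0 0 0 0 -0.12 -1.3 1" --pt "0 0 0 0 -0.12 -2.0 1" --pt "0 0 0 0 -0.12 -2.7 1" --pt "0 0 0 0 -0.12 -3.25 1"

```text
t: 2.65
position: [0.5878, -0.0081, 0.3465]
orientation: [2.931, 1.569, 2.868]
force: [0.2, -0.4, 0.4]
opening: 0.999
```

Request:
play_rows --pt "0 0 0 0 0 0 1" --pt "0 0 0 0 0 0 0.3" --pt "0 0 0 0 0 0 0" --pt "0 0 0 0 0 0 0" --pt "0 0 0 0 0 0 0" --newtons 40

```text
t: 3.07
position: [0.5884, -0.0083, 0.3497]
orientation: [-0.122, 1.569, -0.185]
force: [-0.5, 0.3, 0.1]
opening: 0.45
```

Request:
play_rows --pt "0 0 0 0 0 0 0" --pt "0 0 0 0 0 0 0" --pt "0 0 0 0 0 0 0" --pt "0 0 0 0 0 0 0" --pt "0 0 0 0 0 0 0"

```text
t: 3.48
position: [0.5882, -0.0081, 0.3492]
orientation: [0.177, 1.57, 0.114]
force: [-1.3, 1.1, 5.8]
opening: 0.155
```

```bash
python3 - <<'E'
from h import *
b=viewer.read_camera("scene")[:,:,::-1]; cv2.imwrite("pics/s2.png",cv2.resize(b[90:290,150:380],None,fx=3,fy=3))
st()
E
```

```text
t 3.53 q [-0.236  0.063 -0.046  1.46   0.    -0.173] p [ 0.5882 -0.0081  0.3492] op 0.155 F [-0.8  1.3  5.4] M [ 0.29  0.12 -0.13]
x [ 0.001  0.    -1.   ] y ang deg 86.4
```

View pics/s2.png

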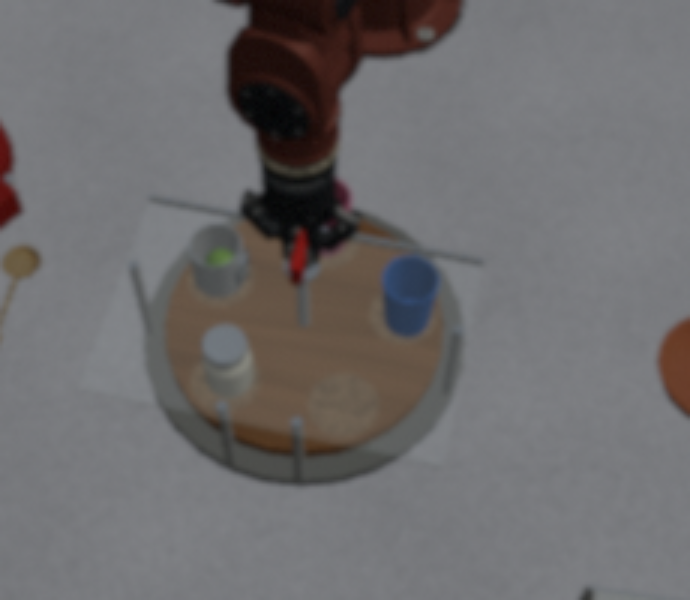

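The fingers hold the red bar (crop (300,255)) at an opening of 0.155, about 13 mm, which matches the bar's 14 mm width. Next I turn it clockwise by 72°.

Request:
play_rows --pt "0 0 -2 0 0 0 0" --pt "0 0 -5 0 0 0 0" --pt "0 0 -8 0 0 0 0" --pt "0 0 -11 0 0 0 0" --pt "0 0 -14 0 0 0 0"

```text
t: 3.95
position: [0.5882, -0.0079, 0.3491]
orientation: [0.615, 1.57, 0.306]
force: [-0.5, 2.8, 5.5]
opening: 0.156
```

Request:
play_rows --pt "0 0 -3 0 0 0 0" --pt "0 0 -6 0 0 0 0" --pt "0 0 -9 0 0 0 0" --pt "0 0 -12 0 0 0 0" --pt "0 0 -15 0 0 0 0"

```text
t: 4.37
position: [0.5883, -0.0078, 0.3491]
orientation: [1.082, 1.569, 0.511]
force: [0.3, 3.5, 5.5]
opening: 0.159
```

Request:
play_rows --pt "0 0 -3 0 0 0 0" --pt "0 0 -6 0 0 0 0" --pt "0 0 -9 0 0 0 0" --pt "0 0 -12 0 0 0 0" --pt "0 0 -15 0 0 0 0"

```text
t: 4.78
position: [0.5884, -0.0077, 0.3492]
orientation: [1.387, 1.569, 0.555]
force: [1.6, 5.3, 4.6]
opening: 0.159
```

Request:
play_rows --pt "0 0 -3 0 0 0 0" --pt "0 0 -6 0 0 0 0" --pt "0 0 -9 0 0 0 0" --pt "0 0 -12 0 0 0 0" --pt "0 0 -15 0 0 0 0"

```text
t: 5.2
position: [0.5885, -0.0075, 0.3492]
orientation: [1.64, 1.568, 0.546]
force: [2.6, 5.9, 4.2]
opening: 0.155
```

Request:
play_rows --pt "0 0 -3 0 0 0 0" --pt "0 0 -6 0 0 0 0" --pt "0 0 -9 0 0 0 0" --pt "0 0 -11 0 0 0 0" --pt "0 0 -13 0 0 0 0"

```text
t: 5.62
position: [0.5886, -0.0075, 0.3491]
orientation: [1.855, 1.568, 0.535]
force: [4.3, 6.3, 4.8]
opening: 0.155
```

Request:
play_rows --pt "0 0 0 0 0 0 0" --pt "0 0 0 0 0 0 0"

```text
t: 5.78
position: [0.5886, -0.0075, 0.3492]
orientation: [1.848, 1.568, 0.529]
force: [3.5, 6.2, 3.8]
opening: 0.157
```

```bash
python3 - <<'E'
from h import *
b=viewer.read_camera("scene")[:,:,::-1]; cv2.imwrite("pics/s3.png",cv2.resize(b[90:290,150:380],None,fx=3,fy=3))
st()
E
```

```text
t 5.83 q [-0.235  0.063 -0.046  1.459  0.002  1.084] p [ 0.5886 -0.0075  0.3492] op 0.158 F [4.9 6.7 3.3] M [ 1.18 -0.66 -0.13]
x [ 0.003  0.002 -1.   ] y ang deg 14.44
```

View pics/s3.png

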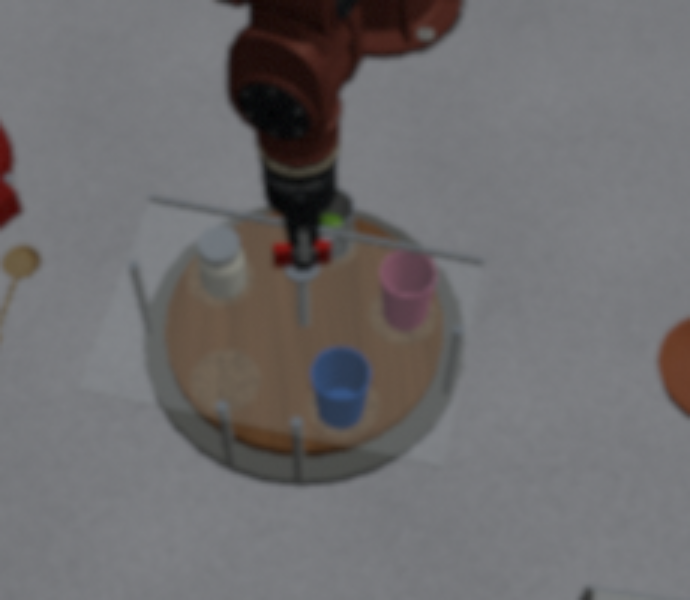

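The turntable has gone round by 72°. The cup with its lime is now at the mark at crop (333,220), and pink, blue and jar are standing. I open and rise straight up.

Request:
play_rows --pt "0 0 0 0 0 0 1" --pt "0 0 0 0 0 0 1" --pt "0 0 0 0 0 0 1" --pt "0 0 0 0 0 0 1" --pt "0 0 0 0 0 0 1"

```text
t: 6.25
position: [0.588, -0.0083, 0.3482]
orientation: [-1.646, 1.57, -2.966]
force: [-0.2, 0.7, 0.2]
opening: 0.857
```

Request:
play_rows --pt "0 0 0 0 0 0 1" --pt "0 0 0 0 0 0 1" --pt "0 0 0 0 0 0 1" --pt "0 0 0 0 0 0 1" --pt "0 0 0 0 0 0 1"

```text
t: 6.67
position: [0.5881, -0.0082, 0.3485]
orientation: [1.314, 1.571, -0.006]
force: [0.1, -0.4, 0.5]
opening: 1.0
```

Request:
play_rows --pt "0 0 0 0 0 0.5 1" --pt "0 0 0 0 0 1.2 1" --pt "0 0 0 0 0 2.0 1" --pt "0 0 0 0 0 2.8 1" --pt "0 0 0 0 0 3.4 1"

```text
t: 7.08
position: [0.588, -0.0081, 0.4364]
orientation: [1.103, 1.569, -0.217]
force: [-0.4, 0.2, 0.9]
opening: 1.004
```

Request:
play_rows --pt "0 0 6 -0.7 0 0 1" --pt "0 0 12 -1.4 0 0 1" --pt "0 0 18 -2.1 0 0 1" --pt "0 0 24 -2.8 0 0 1" --pt "0 0 30 -3.5 0 0 1"

```text
t: 7.5
position: [0.4997, -0.0081, 0.4346]
orientation: [0.559, 1.57, -0.232]
force: [0.4, 0.6, 0.9]
opening: 0.999
```

```bash
python3 - <<'E'
from h import *
b=viewer.read_camera("scene")[:,:,::-1]; cv2.imwrite("pics/s4.png",b);cv2.imwrite("pics/s4c.png",cv2.resize(b[90:290,150:380],None,fx=3,fy=3))
b=viewer.read_camera("top")[:,:,::-1]; cv2.imwrite("pics/t4.png",b);cv2.imwrite("pics/t4c.png",cv2.resize(b[90:290,170:390],None,fx=3,fy=3))
st()
E
```

```text
t 7.6 q [-0.279 -0.195 -0.138  1.626 -0.     0.514] p [ 0.499  -0.0079  0.4351] op 1.0 F [ 0.1 -1.   0.4] M [ 0.02 -0.01 -0.01]
x [ 0.001 -0.    -1.   ] y ang deg 44.6
```

View pics/s4c.png

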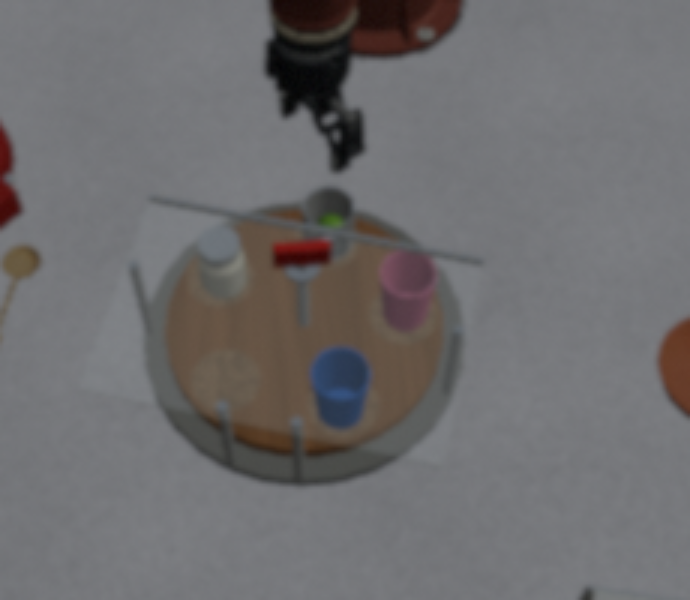

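View pics/t4c.png

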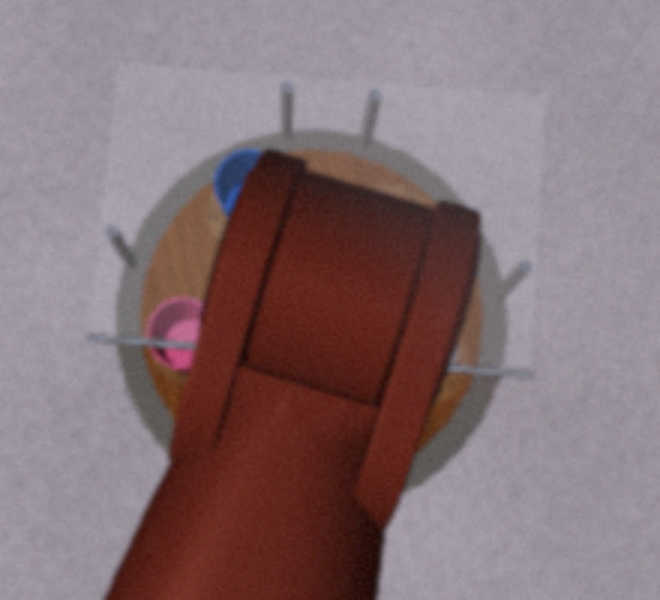

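```bash
python3 - <<'E'
from h import *
print(ray("scene",(259.7,158.3),.11), "mark",.588-.12*np.cos(-.068),-.008-.12*np.sin(-.068))
b=cv2.imread("pics/s4.png")
th=np.linspace(0,2*np.pi,40)
for cx,cy,col in ((.4683,.0002,(0,255,0)),):
  for z in (.11,.04):
    for u in proj("scene",np.c_[cx+.032*np.cos(th),cy+.032*np.sin(th),0*th+z]):
        b[tuple(int(round(v)) for v in u[::-1])]=col
a=cv2.imread("pics/s4.png")
f=lambda b:cv2.resize(b[140:190,230:290],None,fx=6,fy=6,interpolation=cv2.INTER_CUBIC)
cv2.imwrite("pics/cup4.png",cv2.convertScaleAbs(np.hstack([f(a),f(b)]),alpha=1.6))
E
```

```text
[0.46531251 0.00410616 0.11      ] mark 0.4682773331095965 0.0001537128137735072
```

View pics/cup4.png

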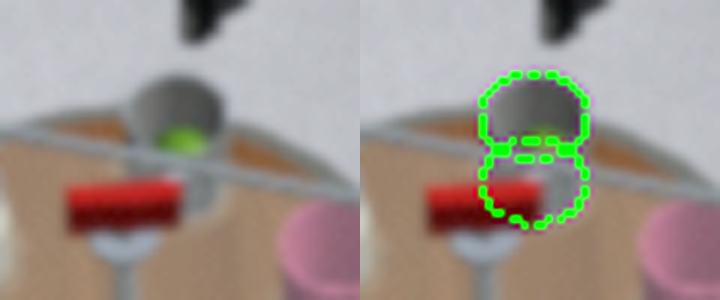

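The overlay of the expected rim at the mark sits about 0.7 px left of the seen rim, so the cup is at roughly (0.467, 0.0025). The jar, pink and blue tumblers are standing. I line up above the cup.

Request:
play_rows --pt "0 0 6 -0.4 0.1 0 1" --pt "0 0 12 -0.8 0.2 0 1" --pt "0 0 18 -1.0 0.3 0 1" --pt "0 0 24 -1.2 0.4 0 1" --pt "0 0 30 -1.28 0.42 0 1"

```text
t: 8.02
position: [0.4684, 0.0026, 0.4345]
orientation: [0.158, 1.57, -0.111]
force: [-0.9, 0.3, 0.5]
opening: 0.996
```

Request:
play_rows --pt "0 0 6 0 0 -0.4 1" --pt "0 0 11.5 0 0 -1.2 1" --pt "0 0 11.5 0 0 -2.0 1" --pt "0 0 11.5 0 0 -2.5 1" --pt "0 0 11.5 0 0 -2.5 1"

```text
t: 8.43
position: [0.4683, 0.0025, 0.3688]
orientation: [2.906, 1.567, 2.832]
force: [-1.0, -0.1, -0.0]
opening: 1.0
```

```bash
python3 - <<'E'
from h import *
b=viewer.read_camera("scene")[:,:,::-1]; cv2.imwrite("pics/s5c.png",cv2.resize(b[100:220,190:330],None,fx=5,fy=5,interpolation=cv2.INTER_CUBIC))
st()
E
```

```text
t 8.48 q [-0.275 -0.305 -0.349  1.529  0.    -0.202] p [0.4684 0.0024 0.3705] op 1.0 F [ 0.2 -0.4  0.5] M [ 0.01 -0.02  0.01]
x [-0.002  0.001 -1.   ] y ang deg 85.8
```

View pics/s5c.png

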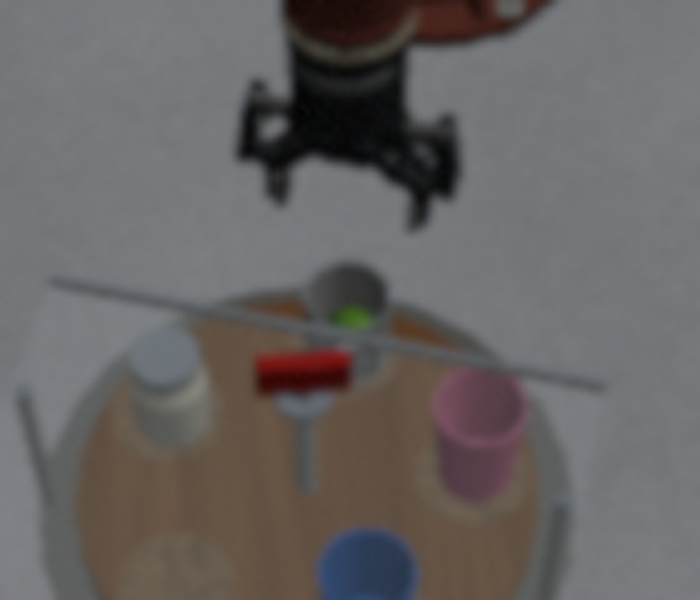

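The fingertips at crop (278,200) and (415,228) straddle the cup rim, whose centre is at (346,293). I descend to just above the rim and check again.

Request:
play_rows --pt "0 0 0 0 0 -0.6 1" --pt "0 0 0 0 0 -1.3 1" --pt "0 0 0 0 0 -2.0 1" --pt "0 0 0 0 0 -2.7 1" --pt "0 0 0 0 0 -3.0 1"

```text
t: 8.9
position: [0.4686, 0.0023, 0.2954]
orientation: [2.813, 1.57, 2.741]
force: [-0.2, -0.5, 0.1]
opening: 0.999
```

```bash
python3 - <<'E'
from h import *
b=viewer.read_camera("scene")[:,:,::-1]; cv2.imwrite("pics/s6c.png",cv2.resize(b[100:220,190:330],None,fx=5,fy=5,interpolation=cv2.INTER_CUBIC))
st()
E
```

```text
t 8.95 q [-0.275 -0.298 -0.481  1.39   0.    -0.203] p [0.4684 0.0024 0.2947] op 1.0 F [-0.3 -0.1 -1.3] M [0.05 0.05 0.02]
x [-0.002  0.001 -1.   ] y ang deg 85.85
```

View pics/s6c.png

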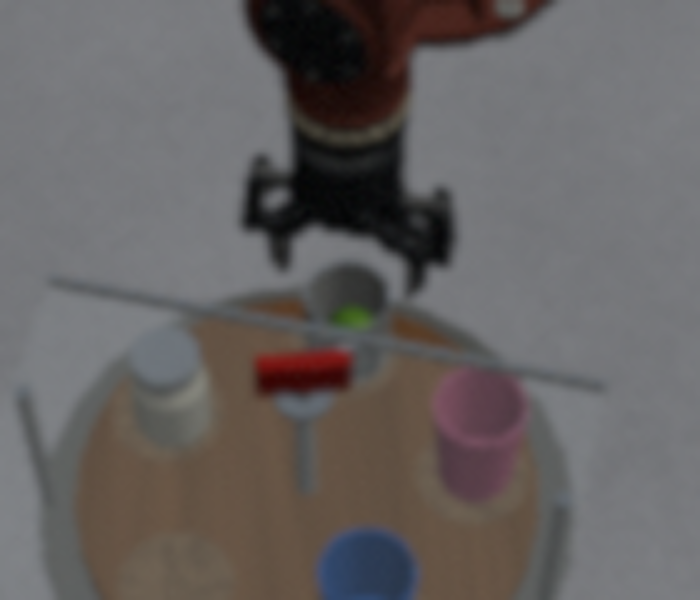

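The tips at crop (282,268) and (414,292) sit either side of the rim (346,293) with clearance on both sides. I descend.

Request:
play_rows --pt "0 0 0 0 0 -0.5 1" --pt "0 0 0 0 0 -1.0 1" --pt "0 0 0 0 0 -1.5 1" --pt "0 0 0 0 0 -2.0 1" --pt "0 0 0 0 0 -2.5 1"

```text
t: 9.37
position: [0.4685, 0.0023, 0.2323]
orientation: [2.193, 1.571, 2.121]
force: [0.6, -1.0, 0.1]
opening: 1.002
```

Request:
play_rows --pt "0 0 0 0 0 0 1" --pt "0 0 0 0 0 0 0.85" --pt "0 0 0 0 0 0 0.8" --pt "0 0 0 0 0 0 0.75" --pt "0 0 0 0 0 0 0.7" --newtons 30

```text
t: 9.78
position: [0.4689, 0.0022, 0.2343]
orientation: [-0.219, 1.57, -0.291]
force: [-1.6, 0.3, 2.9]
opening: 0.751
```

```bash
python3 - <<'E'
from h import *
b=viewer.read_camera("scene")[:,:,::-1]; cv2.imwrite("pics/s7c.png",cv2.resize(b[100:220,190:330],None,fx=5,fy=5,interpolation=cv2.INTER_CUBIC))
st()
E
```

```text
t 9.83 q [-0.275 -0.268 -0.566  1.271 -0.    -0.204] p [0.4689 0.0022 0.2343] op 0.754 F [ 0.1 -0.9  3.4] M [-0.03  0.23 -0.03]
x [ 0.001 -0.    -1.   ] y ang deg 85.89
```

View pics/s7c.png

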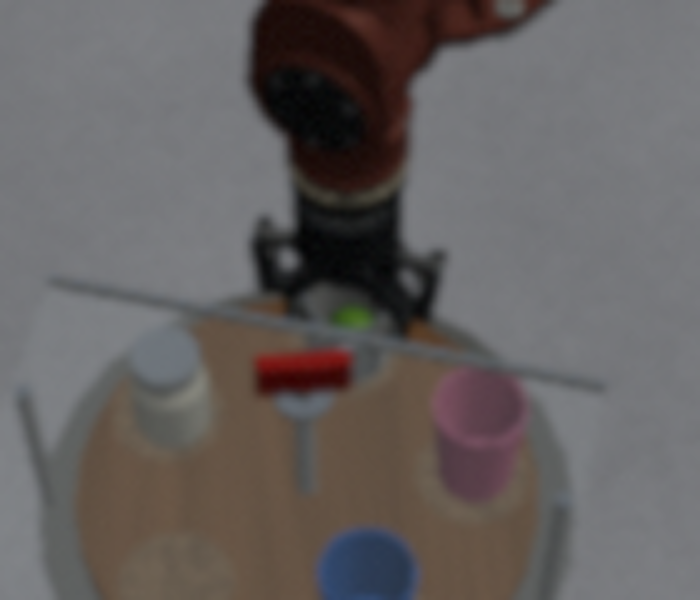

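The fingers have stopped on the cup at 0.754, which is 64 mm, its width. The lime is still inside at crop (352,318). I firm up the grip and lift slowly.

Request:
play_rows --pt "0 0 0 0 0 0 0.6" --pt "0 0 0 0 0 0 0.5" --pt "0 0 0 0 0 0 0.5" --pt "0 0 0 0 0 0 0.5" --pt "0 0 0 0 0 0 0.5" --newtons 40

```text
t: 10.25
position: [0.4689, 0.0022, 0.2344]
orientation: [-0.209, 1.569, -0.28]
force: [-1.5, 0.9, 4.1]
opening: 0.753
```

Request:
play_rows --pt "0 0 0 0 0 0.1 0.5" --pt "0 0 0 0 0 0.25 0.5" --pt "0 0 0 0 0 0.45 0.5" --pt "0 0 0 0 0 0.65 0.5" --pt "0 0 0 0 0 0.85 0.5"

```text
t: 10.67
position: [0.4686, 0.0023, 0.2553]
orientation: [1.4, 1.571, 1.329]
force: [0.4, -0.2, -2.1]
opening: 0.755
```

Request:
play_rows --pt "0 0 0 0 0 0.25 0.5" --pt "0 0 0 0 0 0.5 0.5" --pt "0 0 0 0 0 0.75 0.5" --pt "0 0 0 0 0 1.0 0.5" --pt "0 0 0 0 0 1.25 0.5"

```text
t: 11.08
position: [0.4686, 0.0023, 0.2867]
orientation: [0.404, 1.571, 0.333]
force: [0.9, 0.1, -2.2]
opening: 0.747
```

```bash
python3 - <<'E'
from h import *
b=viewer.read_camera("scene")[:,:,::-1]; cv2.imwrite("pics/s8c.png",cv2.resize(b[100:220,190:330],None,fx=5,fy=5,interpolation=cv2.INTER_CUBIC))
st()
E
```

```text
t 11.13 q [-0.275 -0.297 -0.492  1.374  0.    -0.204] p [0.4689 0.0022 0.288 ] op 0.753 F [ 1.3  0.1 -0.5] M [ 0.01 -0.09 -0.03]
x [ 0.002 -0.    -1.   ] y ang deg 85.9
```

View pics/s8c.png

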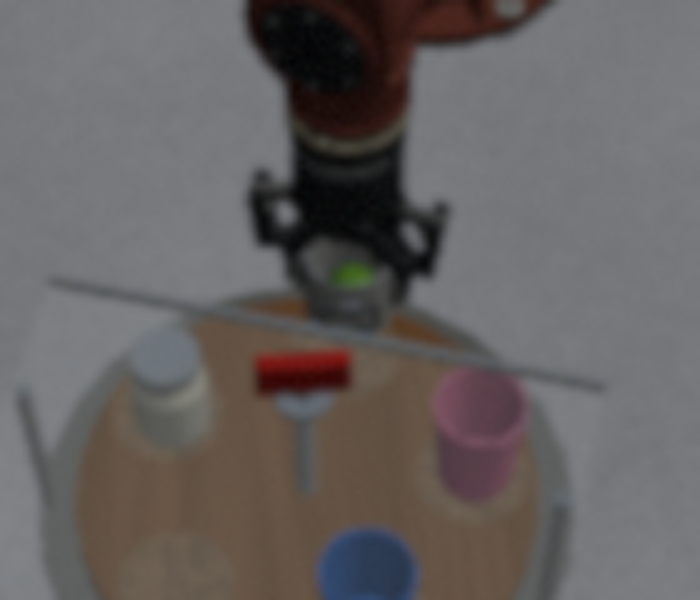

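The cup is in the fingers and rising level, with the lime inside at crop (352,275). I continue to about 120 mm of lift, then hold.

Request:
play_rows --pt "0 0 0 0 0 0.3 0.5" --pt "0 0 0 0 0 0.6 0.5" --pt "0 0 0 0 0 0.9 0.5" --pt "0 0 0 0 0 1.2 0.5" --pt "0 0 0 0 0 1.5 0.5"

```text
t: 11.55
position: [0.4686, 0.0023, 0.3244]
orientation: [0.112, 1.571, 0.04]
force: [0.0, -0.1, -2.7]
opening: 0.753
```

Request:
play_rows --pt "0 0 0 0 0 0.3 0.5" --pt "0 0 0 0 0 0.6 0.5" --pt "0 0 0 0 0 0.85 0.5" --pt "0 0 0 0 0 1.05 0.5" --pt "0 0 0 0 0 1.2 0.5"

```text
t: 11.97
position: [0.4686, 0.0023, 0.3542]
orientation: [0.018, 1.57, -0.054]
force: [1.0, -0.1, -2.6]
opening: 0.752
```

Request:
play_rows --pt "0 0 0 0 0 0 0.5" --pt "0 0 0 0 0 0 0.5" --pt "0 0 0 0 0 0 0.5" --pt "0 0 0 0 0 0 0.5" --pt "0 0 0 0 0 0 0.5"

```text
t: 12.38
position: [0.4685, 0.0024, 0.3531]
orientation: [2.78, 1.57, 2.709]
force: [0.8, 0.8, -2.3]
opening: 0.753
```

Request:
play_rows --pt "0 0 0 0 0 0 0.5" --pt "0 0 0 0 0 0 0.5" --pt "0 0 0 0 0 0 0.5" --pt "0 0 0 0 0 0 0.5" --pt "0 0 0 0 0 0 0.5"

```text
t: 12.8
position: [0.4686, 0.0023, 0.3535]
orientation: [1.807, 1.571, 1.735]
force: [0.4, 0.1, -1.8]
opening: 0.756
```

Request:
play_rows --pt "0 0 0 0 0 0 0.5" --pt "0 0 0 0 0 0 0.5" --pt "0 0 0 0 0 0 0.5" --pt "0 0 0 0 0 0 0.5" --pt "0 0 0 0 0 0 0.5"

```text
t: 13.22
position: [0.4686, 0.0023, 0.3535]
orientation: [1.603, 1.571, 1.532]
force: [0.9, 0.8, -2.2]
opening: 0.752
```

Request:
play_rows --pt "0 0 0 0 0 0 0.5" --pt "0 0 0 0 0 0 0.5" --pt "0 0 0 0 0 0 0.5" --pt "0 0 0 0 0 0 0.5" --pt "0 0 0 0 0 0 0.5"

```text
t: 13.63
position: [0.4686, 0.0023, 0.3535]
orientation: [1.082, 1.571, 1.01]
force: [-0.8, -0.1, -2.1]
opening: 0.749
```

Request:
play_rows --pt "0 0 0 0 0 0 0.5" --pt "0 0 0 0 0 0 0.5" --pt "0 0 0 0 0 0 0.5" --pt "0 0 0 0 0 0 0.5" --pt "0 0 0 0 0 0 0.5"

```text
t: 14.05
position: [0.4686, 0.0023, 0.3535]
orientation: [1.158, 1.571, 1.086]
force: [0.0, 0.5, -1.9]
opening: 0.751
```

Request:
play_rows --pt "0 0 0 0 0 0 0.5" --pt "0 0 0 0 0 0 0.5" --pt "0 0 0 0 0 0 0.5" --pt "0 0 0 0 0 0 0.5" --pt "0 0 0 0 0 0 0.5"

```text
t: 14.47
position: [0.4686, 0.0023, 0.3535]
orientation: [2.062, 1.571, 1.99]
force: [0.2, 0.9, -2.2]
opening: 0.749
```

```bash
python3 - <<'E'
from h import *
b=viewer.read_camera("scene")[:,:,::-1]; cv2.imwrite("pics/s9.png",b);cv2.imwrite("pics/s9c.png",cv2.resize(b[100:220,190:330],None,fx=5,fy=5,interpolation=cv2.INTER_CUBIC))
st()
E
```

```text
t 14.52 q [-0.275 -0.308 -0.382  1.496  0.    -0.204] p [0.4686 0.0023 0.3535] op 0.751 F [-0.3 -0.  -2.2] M [ 0.02 -0.08 -0.02]
x [ 0.  0. -1.] y ang deg 85.89
```

View pics/s9c.png

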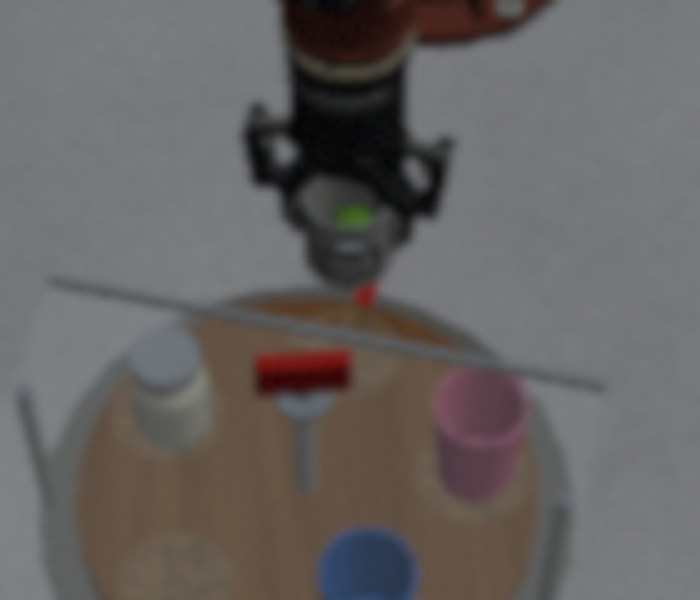

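View pics/s9.png

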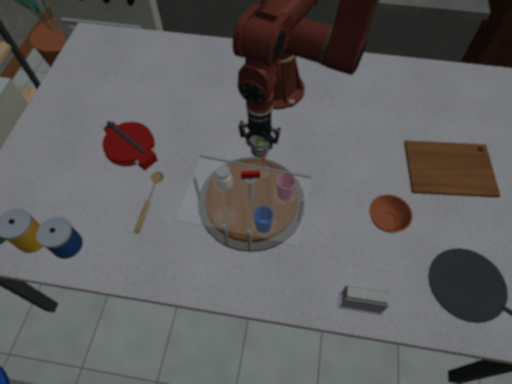

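The cup is held high and level, with its rim at crop (345,210) and the lime inside. The tumblers and jar are standing, and the bowl and spoon look unmoved.

```bash
python3 -c "
from plant import order
print(order.sign_off())"
```

```text
the job is handed in; nothing more can be done
None
```

I turned the knob 72° clockwise to bring the cup to the red mark and let it click home. I then took the cup across the carousel's own y and lifted it straight up. The job was handed in at about 14.5 s with the cup still held; the sign-off gave no verdict.

**Last checks:**
- **Lift:** the tool rose 119 mm (0.234 to 0.3535 m), so the cup's underside should be about 119 mm above the turntable. It then stood still for about 2.5 s with the tool pointing straight down.
- **Grip:** the fingers stopped at 64 mm, the cup's width, and carried about 2.2 N, which fits the cup plus lime.
- **Scene:** the last picture shows the lime in the cup, the tumblers and jar upright on the turntable, and the bowl and spoon where they started.

**Weaker points:**
- **Click:** I judged the click only from the tool's turn (86.4° to 14.4°) and from the pictures after release; I did not measure the settled turntable angle more closely.
- **Carousel position:** my estimates of its centre differed by about 2–3 mm between the guard-corner fit and the knob, so I used a value in between.
- **Cup position:** it appeared about 3 mm from the computed mark, and no check failed.

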